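# Fit the retaining clip on the vial carousel's spindle

### The job

Take the spring clip from the white tray by its upright grip and press it sideways into the groove at the foot of the vial carousel's spindle, right above the hub face, until it snaps fully home round the spindle, lying flat. Press firmly but do not force it, leave the vials on the carousel and the bottle on the bench undisturbed, and let go of the clip when it is seated.

Things in the scene. Friction and masses are not known exactly. Their poses are not given: they have to be found in the camera images.
- stand: White round vial carousel, fixed. Origin: centre of its underside, z up. Deck 220 mm across, top at z = 40 mm. In its middle an aluminium hub, 100 mm across; its flat rigid top (hub face) is 58 to 76 mm above the origin: set by hidden spacers, not measured, to be found by touch. Vials stand on the +x half, 86 mm from the axis, at 0 and +-63 degrees: free approach is from -x, moving along +x.
- stand_axis (a point): Point on the vertical axis of hub and spindle, at the deck's top (40 mm above the bench). From the hub face rises the round, rigid steel spindle: first the groove, 20 mm diameter and 7.5 mm high, then a head of 28 mm diameter, 12.5 mm high; it ends 20 mm above the hub face. The clip may enter from any side.
- clip: Dark steel spring clip, 5 mm thick, with an upright grey grip; about 70 g. Origin: on its underside at the seat's centre, where the spindle's axis passes when home; z up. Mouth opens to +x: two sprung jaws reach x = 18 mm, 21 mm apart inside, with lobes at x = 9 mm leaving a 14 mm gap that spreads to 20 mm to pass the groove bottom. Back plate 30 mm wide, to x = -40 mm.
- clip_seat (a point): Seat centre, 2.5 mm above the clip's underside; on the spindle's axis when home. Pushed along its +x the jaws meet the groove bottom 15 to 20 mm before home, the push rises to 7 to 15 N, falls to near nothing 5 to 10 mm before home as the clip snaps over, then rises sharply as its back meets the groove bottom: home. Over 30 N on the carousel is forcing it.
- clip_grip (a point): Point in the clip's grip, x = -32 mm, 28 mm above the clip's underside: a good grasp height. The grip is a block 20 mm (x) by 12 mm (y), z = 5 to 40 mm above the underside; pinch it across y.
- tray: Flat open white plastic tray, fixed, 170 x 150 mm, rim 14 mm high, floor 3 mm thick; the clip lies in it. Origin: centre of its underside
- vial0: Small amber glass vial, 28 mm diameter, 50 mm high, upright on the carousel deck. Origin: centre of its base. Leave alone
- vial1: As vial0
- vial2: As vial0
- flask: Clear glass bottle, 60 mm diameter, 110 mm high, upright on the bench between and beyond carousel and tray. Origin: centre of its base. Leave alone

How it is judged:
On the way:
1. the clip is lifted out of the tray (height (world z) of clip above 0.03 m), for 0.2 s.
At the end, for the whole second after the job is handed in: the clip is home in the spindle's groove: its seat within 2.5 mm of the spindle's axis (seen from above), in the groove at the hub face (underside 55 to 82 mm above the carousel's underside), flat within 7 degrees, released and at rest (horizontal distance between clip_seat and stand_axis below 0.0025 m and z of clip in the frame of stand between 0.055 and 0.082 m and angle between clip's own z axis and vertical below 0.12 rad and linear speed of clip below 0.02 m/s and contact force between the fingers and clip below 0.1 N); the robot touches nothing.
It fails at once if the clip is forced against the carousel (over 30 N) (contact force between clip and stand above 30 N).
It fails at once if the robot itself presses on the carousel (over 30 N) (contact force between the arm and stand above 30 N).
It fails at once if the fingers press on the carousel (over 30 N) (contact force between the fingers and stand above 30 N).
It fails at once if a vial is shifted over 15 mm or tipped (distance of any of vial0, vial1, vial2 from where it was at the start of the episode above 0.015 m or angle between any of vial0, vial1, vial2's own z axis and vertical above 0.3 rad).
It fails at once if the bottle on the bench is shifted over 20 mm or tipped (distance of flask from where it was at the start of the episode above 0.02 m or angle between flask's own z axis and vertical above 0.3 rad).
It also fails if it takes over 64 s, if anything falls off the work surface, if the arm or the gripper's body presses on something with over 40 N, if the wrist force passes 120 N, or if a joint passes its speed limit or range.

### The arm

A 6-joint arm with a two-finger parallel gripper is mounted at the origin on the work surface. World frame = base frame: x ahead of the robot, y to its left, z up, the work surface at z = 0. Lengths are in m, angles in rad, forces in N, time in s.
With the tool pointing down it reaches from about 0.35 to 0.975 m from the base axis. Payload 4.9 kg.
Tool frame: the origin (TCP) lies on the mounting face of the last link; the fingertips stand 173 mm ahead of it and the grasp point (between the pads) lies 155 mm ahead of it; z points along the fingers, y is the line along which they close (so a half turn about z gives the same grasp; the last joint's range is limited). The gripper opens to 85 mm and grips with 20 to 120 N. Pads are 22 mm wide; open, the fingers measure 114 mm over their backs; the gripper's body (76 mm by 85 mm) begins 54 mm behind the grasp point. The pads swing forward as they close: fully open they stand 13 mm farther back than shut.
Start: joints at [1.015, 0.053, 1.613, -0, 1.476, -0.119], TCP at [0.264, 0.566, 0.405] pointing down, gripper open.
Joint ranges: [-3.01, 3.01], [-1.01, 2.22], [0.06, 2.58], [-1.02, 4.17], [0.09, 2.62], [-3.14, 3.14]. Speed limits (rad/s): [2.57, 2.57, 3.14, 3.14, 3.14, 3.14].

### API

Orientations are given as a rotation vector (axis times angle).
In Python, from station import monitor, eyes, finish_job gives the robot as it stands. The module is installed in compiled form; this text tells all that it offers.
- The arm moves only by the tool step_arm, never from a script. Its argument "commands" is a list of rows, each a list of 3 entries, a list of its own where there are three numbers: the opening in per cent of the stroke, from 0 (shut) to 100 (fully open), then the shift along the tool's x, y, z in mm, then the turn about the tool's z in degrees. In form: [[hand, [x, y, z], yaw], ...]. A call has 1 to 12 rows; each row is the pose to reach, as a shift and turn from the pose commanded when the call began, along the tool's axes at that moment; what a row does not reach only later rows make up. A row lasts 1/8 s, in which the tool goes at most 62.5 mm and 10.7 degrees, less where a joint would pass 70% of its speed; a pose out of reach is approached as far as the arm can. A call with a gripper value outside its range is refused whole. The fingers move at their own pace and stop on an object; "squeeze" is the grip in N (left out, the last holds). Time passes only in rows, so rows that repeat a pose let the fingers close. It gives the time, the measured TCP pose, the force, the opening and the grip force at its end, in the units of the state.
- monitor.get_obs(): the state, without advancing time (a new reading comes with each control period).
- eyes.get_image(name): name is "scene" or "top" or "wrist"; returns the picture (384x512x3 uint8, red, green, blue); there is no depth.
- eyes.camera_info(name): a dict with "camera_matrix" (3x3 intrinsics, pixels), "extrinsics" (4x4, takes a point from camera to world coordinates). Camera axes: x right, y down, z forward; pixel columns grow to the right and rows downward; lengths in m; the calibration is good to about 2 mm. A picture is of the moment at which its call begins: read the wrist's pose just before it. camera_info takes no time and is no camera call; for the wrist camera it gives the pose at the moment of the call.
- finish_job(): hands the job in; it is judged then, once.
The state is a dict: "t": time; "q": joint angles; "dq": joint speeds; "effort": joint torques, N m; "tool_pos": TCP position; "tool_rot": TCP orientation; "contact_force": force on the tool from outside, world axes, zero at the start; "wrist_torque": the same for the moment, N m; "opening": finger opening in m; "grip_force": force on a finger pad.
Only numpy, scipy, OpenCV 4.12 (cv2) and the standard library are available. Lean on these libraries where they do the work, as an engineer would, in place of code of your own. Each camera call takes 0.05 s, during which the arm holds its last target. There are 200 camera calls.

## Working session

There is one attempt and no reset: what is moved stays moved. The work goes in short steps, Python scripts to look and compute and a tool call to move; the robot and the scene stay as the last step left them, time stands still between calls to the robot, and variables do not carry over. Pictures are saved under pics/ and viewed, at most 10 in all, crops included, and the job is handed in when it is done.

Besides the shell and the picture viewer there is one more tool, called after "Emit:" as a command line: name --argument value ..., lists and objects as JSON in quotes. step_arm: Moves the arm, as the interface text tells. Its arguments: {"type":"object","properties":{"commands":{"type":"array"},"squeeze":{"type":"number"}},"required":["commands"]}

```bash
mkdir -p pics
python3 - <<'E'
from station import monitor, eyes
import cv2,numpy as np
np.set_printoptions(precision=4,suppress=True)
print(monitor.get_obs())
for n in ["top","scene"]:
    im=eyes.get_image(n); cv2.imwrite(f"pics/{n}0.png",im[:,:,::-1])
    c=eyes.camera_info(n);print(n,c["camera_matrix"],c["extrinsics"])
E
```

```text
{'t': 0.0, 'q': array([ 1.015 ,  0.0534,  1.6143, -0.    ,  1.476 , -0.119 ]), 'dq': array([-0.0008,  0.0015, -0.0008,  0.0012,  0.001 , -0.0007]), 'effort': array([  0.0009, -39.3702, -37.0168,  -0.0001,   0.0073,   0.    ]), 'tool_pos': array([0.2643, 0.5661, 0.4034]), 'tool_rot': array([-0.6805, -3.0663,  0.0031]), 'contact_force': array([-0.7735, -0.2763,  0.1277]), 'wrist_torque': array([ 0.0573, -0.0215, -0.0311]), 'grip_force': 0.0, 'opening': 0.0849600447573924}
top [[377.5137   0.     255.7923]
 [  0.     377.5137 190.873 ]
 [  0.       0.       1.    ]] [[ 0.0157 -0.9876  0.156   0.4838]
 [-0.9997 -0.0128  0.0198 -0.0214]
 [-0.0176 -0.1562 -0.9876  0.7352]
 [ 0.      0.      0.      1.    ]]
scene [[373.9497   0.     251.2861]
 [  0.     373.9497 194.259 ]
 [  0.       0.       1.    ]] [[-0.774   0.45   -0.4454  0.944 ]
 [ 0.6329  0.5315 -0.563   0.4515]
 [-0.0166 -0.7176 -0.6962  0.6311]
 [ 0.      0.      0.      1.    ]]
```

View pics/top0.png

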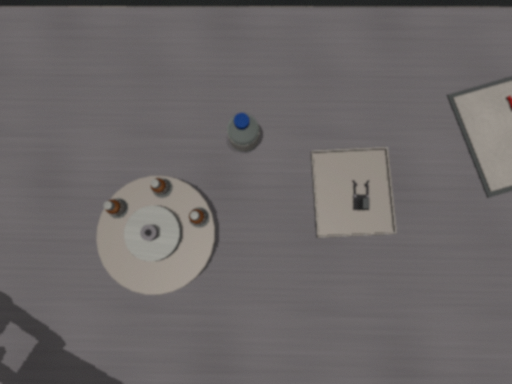

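View pics/scene0.png

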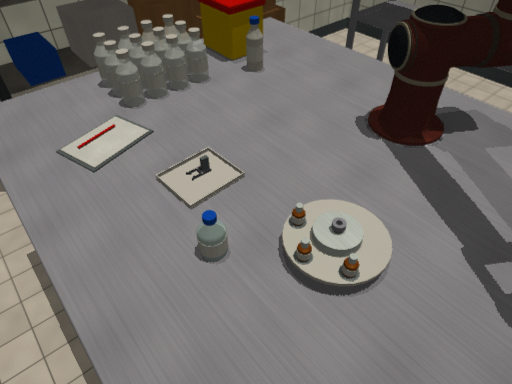

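The top view shows the carousel centred near (155,235) with its spindle at (149,232). The tray is at (353,192), with the clip at about (361,195) and its mouth facing up (+x world). The flask is at (243,130). The scene view agrees: spindle (339,226), grip (205,162).

```bash
cat > h.py <<'E'
import numpy as np,cv2
from station import monitor,eyes
np.set_printoptions(precision=4,suppress=True)
def proj(c,p):
    E=np.linalg.inv(c["extrinsics"]);v=c["camera_matrix"]@(E[:3,:3]@np.array(p)+E[:3,3]);return v[:2]/v[2]
def ray(c,uv):
    d=c["extrinsics"][:3,:3]@np.linalg.inv(c["camera_matrix"])@np.array([uv[0],uv[1],1.]);return c["extrinsics"][:3,3],d/np.linalg.norm(d)
def on(c,uv,z):
    o,d=ray(c,uv);return o+d*(z-o[2])/d[2]
def tri(c1,a,c2,b):
    o1,d1=ray(c1,a);o2,d2=ray(c2,b)
    s=np.linalg.lstsq(np.c_[d1,-d2],o2-o1,rcond=None)[0]
    p,q=o1+s[0]*d1,o2+s[1]*d2;return (p+q)/2,np.linalg.norm(p-q)
E
python3 - <<'E'
from h import *
T=eyes.camera_info("top");im=cv2.imread("pics/top0.png");s=cv2.imread("pics/scene0.png")
g=cv2.cvtColor(im,cv2.COLOR_BGR2GRAY);h=cv2.cvtColor(im,cv2.COLOR_BGR2HSV)
print("bg",im[60:70,100:110].mean((0,1)),"deck",im[270,155],"tray",im[220,335],"hub",im[250,152])
# white-warm mask: b<r
m=((im[:,:,2].astype(int)>130)).astype(np.uint8)
cs,_=cv2.findContours(m,cv2.RETR_EXTERNAL,cv2.CHAIN_APPROX_NONE)
for c in cs:
    if cv2.contourArea(c)>1500:
        e=cv2.fitEllipse(c);print(cv2.contourArea(c),e,cv2.minAreaRect(c)); print(on(T,e[0],0.04),on(T,e[0],0.014))
d=(g[150:235,318:388]<90).astype(np.uint8)
n,l,st,ce=cv2.connectedComponentsWithStats(d)
for i in range(1,n):
    if st[i][4]>15:print("dark",st[i],ce[i]+[318,150])
a=cv2.resize(im[165:225,325:395],None,fx=8,fy=8,interpolation=cv2.INTER_CUBIC)[:480,:]
b=cv2.resize(im[190:270,110:180],None,fx=6,fy=6,interpolation=cv2.INTER_CUBIC)
cv2.imwrite("pics/c1.png",np.hstack([a[:,:380],b[:480]]))
E
```

```text
bg [104.29 102.8  106.77] deck [137 145 152] tray [135 144 151] hub [147 153 154]
9963.0 ((155.65150451660156, 237.25279235839844), (110.69892883300781, 118.4641342163086), 53.60670471191406) ((155.0, 235.0), (118.0, 116.0), 90.0)
[0.5049 0.1752 0.04  ] [0.5057 0.1826 0.014 ]
5783.5 ((351.5810852050781, 193.23072814941406), (83.82946014404297, 96.95111083984375), 167.66188049316406) ((352.45245361328125, 193.2150115966797), (83.60417175292969, 74.4996566772461), 86.53176879882812)
[ 0.5914 -0.1852  0.04  ] [ 0.5955 -0.1913  0.014 ]
3833.0 ((489.33502197265625, 125.34169006347656), (51.16475296020508, 118.3624267578125), 170.54098510742188) ((496.1131896972656, 136.89622497558594), (99.31167602539062, 58.790313720703125), 74.05460357666016)
[ 0.7251 -0.4483  0.04  ] [ 0.7341 -0.4643  0.014 ]
dark [ 35  31  16  29 280] [360.3393 199.25  ]
```

View pics/c1.png

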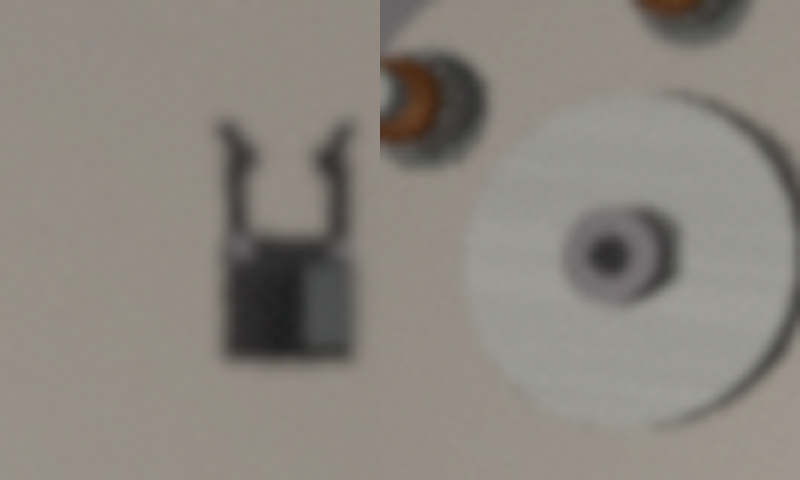

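The left crop shows the clip's jaw tips at px (351.8,179.8) and (368.6,179.8) and the grip top centred at (365.4,202.8). The right crop has the head top at (148.2,232.3) and the hub at (151.2,232.9).

Run:
```python
from h import *
from scipy.spatial.transform import Rotation as R
T=eyes.camera_info("top");S=eyes.camera_info("scene")
gt=on(T,(365.4,202.8),.043);print("grip top",gt)
a,b=on(T,(351.8,179.8),.006),on(T,(368.6,179.8),.006);print("tips",a,b,(a+b)/2, "dist grip-tip",np.linalg.norm(((a+b)/2-gt)[:2]), "yaw",np.degrees(np.arctan2(*(((a+b)/2-gt)[1::-1]))))
bl=on(T,(325-.44+226/8,165-.44+355/8),.005);br=on(T,(325-.44+352/8,165-.44+355/8),.005);print("back L,R",bl,br)
for z in(.078,.087,.096):print("head",z,on(T,(148.2,232.3),z))
for z in(.058,.067,.076):print("hub",z,on(T,(151.2,232.9),z))
im=cv2.imread("pics/top0.png").astype(int)
m=((im[:,:,2]-im[:,:,0]>8)).astype(np.uint8)[160:310,80:230]
c=max(cv2.findContours(m,cv2.RETR_EXTERNAL,cv2.CHAIN_APPROX_NONE)[0],key=cv2.contourArea)
e=cv2.fitEllipse(cv2.convexHull(c));print("deck",e,on(T,np.array(e[0])+[80,160],.04))
print("scene spindle top",[tri(T,(148.2,232.3),S,(339,y)) for y in(221.,223.)])
print("scene grip",proj(S,gt))
print("vials",[on(T,p,.08) for p in((113,207),(157,185),(197,214))])
o=monitor.get_obs();r=R.from_rotvec(o["tool_rot"]).as_matrix();print(r)
tgt=np.array([gt[0],gt[1],.031+.155]);print("shift tool mm",r.T@(tgt-o["tool_pos"])*1e3)
s=cv2.imread("pics/scene0.png");cv2.imwrite("pics/c2.png",np.hstack([cv2.resize(s[145:195,165:235],None,fx=5.7,fy=5.7,interpolation=2),cv2.resize(s[205:255,304:374],None,fx=5.7,fy=5.7,interpolation=2)]))
```

```text
grip top [ 0.5735 -0.2094  0.043 ]
tips [ 0.6233 -0.1943  0.006 ] [ 0.6237 -0.227   0.006 ] [ 0.6235 -0.2106  0.006 ] dist grip-tip 0.05000586464147728 yaw -1.4376840340841004
back L,R [ 0.5661 -0.1951  0.005 ] [ 0.5666 -0.2254  0.005 ]
head 0.078 [0.5121 0.178  0.078 ]
head 0.087 [0.5117 0.1753 0.087 ]
head 0.096 [0.5113 0.1725 0.096 ]
hub 0.058 [0.512  0.1786 0.058 ]
hub 0.067 [0.5116 0.1759 0.067 ]
hub 0.076 [0.5112 0.1733 0.076 ]
deck ((75.2320556640625, 74.78663635253906), (116.51285552978516, 121.67916870117188), 40.77607345581055) [0.5094 0.1762 0.04  ]
scene spindle top [(array([0.5114, 0.1768, 0.0837]), np.float64(0.0014250360084142885)), (array([0.5117, 0.1781, 0.0792]), np.float64(0.001175915847650748))]
scene grip [203.2012 156.3469]
vials [array([0.5553, 0.2422, 0.08  ]), array([0.5955, 0.1668, 0.08  ]), array([0.5451, 0.0937, 0.08  ])]
[[-0.9061  0.4231 -0.001 ]
 [ 0.4231  0.9061 -0.0015]
 [ 0.0002 -0.0018 -1.    ]]
shift tool mm [-608.3311 -571.46    218.4827]
```

View pics/c2.png

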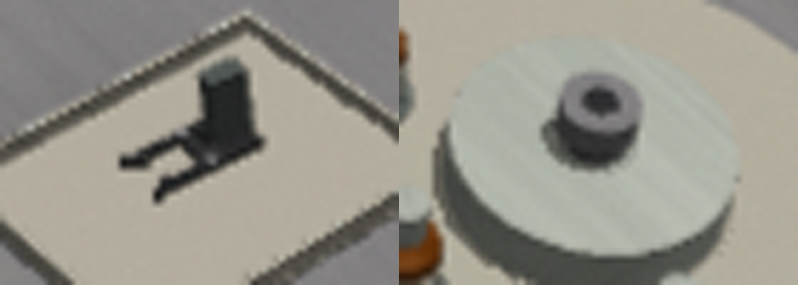

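Scene crop: grip upright at about (222,75) in the crop, and the head top maps to px (338.9,221.8). That puts the spindle top at z≈0.082 and the axis near (0.5115,0.177). The grip at (0.5735,-0.209) has yaw ≈0, and its 50 mm distance to the jaw tips matches the drawing. Moving above the clip now.

Emit:
step_arm --commands '[[60, [-608, -571, 60], -25], [60, [-608, -571, 60], -25], [60, [-608, -571, 60], -25], [60, [-608, -571, 60], -25], [60, [-608, -571, 60], -25], [60, [-608, -571, 60], -25], [60, [-608, -571, 60], -25], [60, [-608, -571, 60], -25], [60, [-608, -571, 60], -25], [60, [-608, -571, 60], -25], [60, [-608, -571, 60], -25], [60, [-608, -571, 60], -25]]' --squeeze 40

```text
t: 1.6
tool_pos: [0.5413, -0.1285, 0.3505]
tool_rot: [-0.001, -3.141, -0.001]
contact_force: [-0.1, 0.8, 1.3]
opening: 0.0513
grip_force: 0.0
```

Emit:
step_arm --commands '[[60, [-30, -75, 40], 0], [60, [-30, -75, 40], 0], [60, [-30, -75, 40], 0], [60, [-30, -75, 40], 0]]'

```text
t: 2.1
tool_pos: [0.5709, -0.2008, 0.3111]
tool_rot: [-0.0, -3.141, -0.001]
contact_force: [0.4, 0.1, -0.4]
opening: 0.0511
grip_force: 0.0
```

Run:
```python
from h import *
o=monitor.get_obs();print(o["tool_pos"],o["tool_rot"],o["contact_force"])
im=eyes.get_image("wrist");c=eyes.camera_info("wrist");cv2.imwrite("pics/w1.png",im[:,:,::-1]);np.savez("w1.npz",K=c["camera_matrix"],E=c["extrinsics"])
print(c["camera_matrix"],c["extrinsics"])
```

```text
[ 0.5709 -0.2008  0.3111] [-0.0002 -3.1413 -0.0008] [ 0.4203  0.0597 -0.4452]
[[304.3953   0.     251.445 ]
 [  0.     304.3953 189.1524]
 [  0.       0.       1.    ]] [[-0.0014  0.9556  0.2947  0.497 ]
 [ 1.      0.0012  0.0007 -0.2013]
 [ 0.0003  0.2948 -0.9556  0.2789]
 [ 0.      0.      0.      1.    ]]
```

View pics/w1.png

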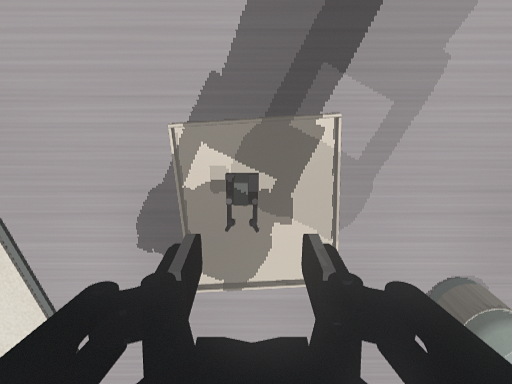

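Wrist view: back plate spans columns 225–259 with its rear edge at row 173. The grip top is near (241,187) and the jaw tips at (227,230) and (258,230).

Run:
```python
from h import *
z=np.load("w1.npz");c=dict(camera_matrix=z["K"],extrinsics=z["E"])
im=cv2.imread("pics/w1.png");g=cv2.cvtColor(im,cv2.COLOR_BGR2GRAY)
d=(g[165:236,220:264]<75).astype(np.uint8)
for r in d[::2]:print("".join(".#"[v] for v in r))
for p,h in(((241,187),.043),((227,230),.005),((258,230),.005),((225,205),.008),((259,205),.008)):print(p,on(c,p,h))
```

```text
............................................
............................................
............................................
............................................
......################################......
......#.......###############...............
............#################........#......
......##....#################........#......
......#######################...#....#......
......########..............##...#...#......
......########..............#.......#.......
......########..............##..#..###......
......###########...........##....##.#......
......###############.......##########......
......####################..##########......
.......###############################......
......################################......
............#####################....#......
............####################............
...........######################...........
.......####......................####.......
.......####......................####.......
.......####......................####.......
.......####......................####.......
.......####......................####.......
.......####......................####.......
.......####......................####.......
.......#######................#######.......
.......########..............########.......
.......########...............######........
.......######.................#######.......
......####.......................#####......
.....####..........................####.....
....................................##......
............................................
............................................
(241, 187) [ 0.5679 -0.2095  0.043 ]
(227, 230) [ 0.6235 -0.225   0.005 ]
(258, 230) [ 0.6234 -0.1946  0.005 ]
(225, 205) [ 0.5962 -0.2261  0.008 ]
(259, 205) [ 0.5962 -0.1939  0.008 ]
```

Emit:
step_arm --commands '[[60, [-3, -9, 60], 0], [60, [-3, -9, 110], 0], [60, [-3, -9, 125], 0], [60, [-3, -9, 125], 0], [60, [-3, -9, 125], 0], [0, [-3, -9, 125], 0], [0, [-3, -9, 125], 0], [0, [-3, -9, 125], 0], [0, [-3, -9, 125], 0], [0, [-3, -9, 125], 0]]' --squeeze 50

```text
t: 3.4
tool_pos: [0.5746, -0.2107, 0.1875]
tool_rot: [0.001, 3.14, -0.001]
contact_force: [-0.9, 0.2, 5.7]
opening: 0.0107
grip_force: 49.6
```

Emit:
step_arm --commands '[[0, [0, 0, -30], 0], [0, [0, 0, -70], 0], [0, [0, 0, -100], 0], [0, [0, 0, -100], 0], [0, [30, 50, -100], 0], [0, [60, 100, -100], 0], [0, [90, 150, -100], 0], [0, [120, 200, -100], 0], [0, [145, 250, -100], 0], [0, [145, 300, -100], 0], [0, [145, 350, -100], 0], [0, [145, 388, -100], 0]]'

```text
t: 4.9
tool_pos: [0.4281, 0.1793, 0.284]
tool_rot: [0.001, -3.139, 0.001]
contact_force: [0.5, 0.8, -0.6]
opening: 0.0112
grip_force: 48.9
```

Emit:
step_arm --commands '[[0, [0, 0, 0], 0], [0, [0, 0, 0], 0], [0, [0, 0, 0], 0]]'

```text
t: 5.28
tool_pos: [0.4291, 0.1768, 0.2853]
tool_rot: [-0.003, -3.14, 0.001]
contact_force: [-0.1, -0.4, -1.1]
opening: 0.0116
grip_force: 49.0
```

Run:
```python
from h import *
o=monitor.get_obs();print(o["t"],o["tool_pos"],o["tool_rot"],o["contact_force"],o["opening"])
a=eyes.get_image("top")[:,:,::-1];b=eyes.get_image("scene")[:,:,::-1];w=eyes.get_image("wrist")[:,:,::-1]
for n,i in zip(("t2","s2","w2"),(a,b,w)):cv2.imwrite(f"pics/{n}.png",i)
cv2.imwrite("pics/c3.png",np.hstack([cv2.resize(a[180:300,90:190],None,fx=4,fy=4,interpolation=2),cv2.resize(b[160:280,290:390],None,fx=4,fy=4,interpolation=2)]))
```

```text
5.275 [0.4291 0.1768 0.2853] [-0.003  -3.1404  0.0008] [-0.1198 -0.421  -1.0917] 0.011598945808868827
```

View pics/c3.png

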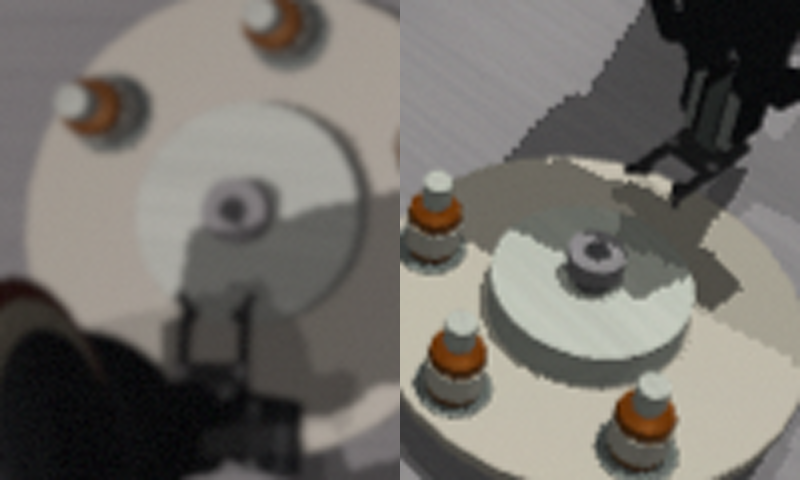

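The clip is level in the grip. Its jaw tips are at top px (134.9,254.6) and (151.6,254.0), and the head is at (148.4,231.9).

Run:
```python
from h import *
T=eyes.camera_info("top");S=eyes.camera_info("scene")
a,b=on(T,(134.9,254.6),.105),on(T,(151.6,254.),.105);print(a,b,(a+b)/2)
# scene crop offset 400, scale 4: tips (628,172),(680,198); head top (597,250)
f=lambda x,y:((x-400)/4+290-.4,y/4+160-.4)
sa,sb=f(628,172),f(678,200)
print("tri",tri(T,(134.9,254.6),S,sa),tri(T,(151.6,254.),S,sb), tri(T,(134.9,254.6),S,sb))
for h in((597,250),(598,249)):print("head",tri(T,(148.3,232.1),S,f(*h)))
```

```text
[0.4739 0.1897 0.105 ] [0.4753 0.162  0.105 ] [0.4746 0.1758 0.105 ]
tri (array([0.4812, 0.1777, 0.1174]), np.float64(0.020531926665846037)) (array([0.4678, 0.1766, 0.0853]), np.float64(0.022362184547615738)) (array([0.4735, 0.1912, 0.1018]), np.float64(0.0011484488122751385))
head (array([0.5119, 0.1773, 0.0813]), np.float64(0.0013489854665940206))
head (array([0.5117, 0.1774, 0.0819]), np.float64(0.0018540136674706773))
```

Emit:
step_arm --commands '[[0, [-14, 1, 0], 0], [0, [-14, 1, 12], 0], [0, [-14, 1, 22], 0], [0, [-14, 1, 24], 0], [0, [-14, 1, 24], 0], [0, [-14, 1, 24], 0]]'

```text
t: 6.18
tool_pos: [0.4433, 0.1788, 0.2624]
tool_rot: [0.0, 3.141, 0.0]
contact_force: [-0.6, -0.2, -0.2]
opening: 0.011
grip_force: 49.0
```

Emit:
step_arm --commands '[[0, [0, 0, 2], 0], [0, [0, 0, 4], 0], [0, [0, 0, 4], 0], [0, [0, 0, 4], 0]]'

```text
t: 6.68
tool_pos: [0.4432, 0.1787, 0.2581]
tool_rot: [0.001, 3.142, 0.0]
contact_force: [0.2, -0.0, -0.4]
opening: 0.011
grip_force: 49.0
```

Emit:
step_arm --commands '[[0, [0, 0, 1], 0], [0, [0, 0, 3], 0], [0, [0, 0, 4], 0], [0, [0, 0, 4], 0]]'

```text
t: 7.18
tool_pos: [0.4431, 0.1787, 0.2539]
tool_rot: [-0.001, -3.141, 0.0]
contact_force: [0.2, 0.8, -0.2]
opening: 0.0111
grip_force: 49.0
```

Emit:
step_arm --commands '[[0, [0, -1, 1], 0], [0, [0, -1, 2], 0], [0, [0, -1, 3], 0], [0, [0, -1, 3], 0]]'

```text
t: 7.68
tool_pos: [0.4431, 0.1777, 0.2509]
tool_rot: [-0.001, -3.141, 0.0]
contact_force: [-0.3, -0.2, -1.2]
opening: 0.0112
grip_force: 49.0
```

Emit:
step_arm --commands '[[0, [0, 0, 1], 0], [0, [0, 0, 2], 0], [0, [0, 0, 2], 0]]'

```text
t: 8.05
tool_pos: [0.4431, 0.1777, 0.2489]
tool_rot: [-0.001, -3.141, 0.0]
contact_force: [-0.1, 0.0, -0.5]
opening: 0.0113
grip_force: 49.0
```

Emit:
step_arm --commands '[[0, [0, 0, 1], 0], [0, [0, 0, 1], 0], [0, [0, 0, 1], 0]]'

```text
t: 8.43
tool_pos: [0.4432, 0.1777, 0.2481]
tool_rot: [0.001, 3.142, 0.0]
contact_force: [0.3, -0.2, -0.4]
opening: 0.011
grip_force: 49.0
```

Underside is now at about 63.6 mm with no contact yet.

Emit:
step_arm --commands '[[0, [0, 0, 1], 0], [0, [0, 0, 1], 0], [0, [0, 0, 1], 0]]'

```text
t: 8.8
tool_pos: [0.4433, 0.1777, 0.2476]
tool_rot: [0.001, 3.141, 0.0]
contact_force: [-3.0, -0.9, 5.0]
opening: 0.0113
grip_force: 49.8
```

Emit:
step_arm --commands '[[0, [0, 0, 1], 0], [0, [0, 0, 1], 0], [0, [0, 0, 1], 0]]'

```text
t: 9.18
tool_pos: [0.4435, 0.1778, 0.2475]
tool_rot: [0.001, 3.141, 0.0]
contact_force: [-6.3, -1.2, 9.9]
opening: 0.011
grip_force: 50.8
```

Emit:
step_arm --commands '[[0, [0, 0, 1], 0], [0, [0, 0, 1], 0], [0, [0, 0, 1], 0]]'

```text
t: 9.55
tool_pos: [0.4437, 0.1779, 0.2475]
tool_rot: [0.0, 3.142, 0.0]
contact_force: [-8.5, -1.4, 15.1]
opening: 0.0114
grip_force: 51.5
```

Hub face touched at TCP z≈0.2476 (underside about 63 mm, as the images predicted). Backing off to leave about 1 mm of clearance.

Emit:
step_arm --commands '[[0, [0, 0, -2], 0], [0, [0, 0, -4], 0], [0, [0, 0, -4], 0], [0, [0, 0, -4], 0]]'

```text
t: 10.05
tool_pos: [0.443, 0.1776, 0.2485]
tool_rot: [-0.001, -3.141, 0.0]
contact_force: [-0.1, -0.7, -0.5]
opening: 0.0113
grip_force: 49.2
```

Emit:
step_arm --commands '[[0, [-3, 0, 0], 0], [0, [-6, 0, 0], 0], [0, [-10, 0, 0], 0], [0, [-10, 0, 0], 0], [0, [-10, 0, 0], 0]]'

```text
t: 10.68
tool_pos: [0.4532, 0.1776, 0.249]
tool_rot: [-0.001, -3.141, 0.0]
contact_force: [-0.3, 0.2, -1.1]
opening: 0.0112
grip_force: 49.2
```

Run:
```python
from h import *
b=eyes.get_image("scene")[:,:,::-1];a=eyes.get_image("top")[:,:,::-1]
cv2.imwrite("pics/c4.png",np.hstack([cv2.resize(a[200:260,120:180],None,fx=6,fy=6,interpolation=2),cv2.resize(b[190:250,310:370],None,fx=6,fy=6,interpolation=2)]))
```

```text
(no output)
```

View pics/c4.png

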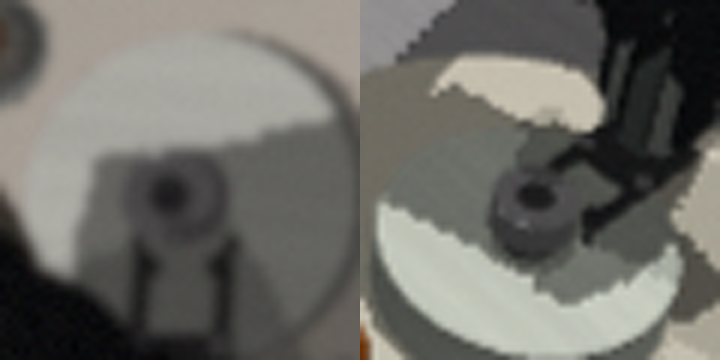

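The jaws straddle the head with the tips just short of it, laterally centred within about 1 mm (tip midpoint column 185 against an expected 182). Advancing with force checks.

Emit:
step_arm --commands '[[0, [-2, 0, 0], 0], [0, [-4, 0, 0], 0], [0, [-6, 0, 0], 0], [0, [-6, 0, 0], 0], [0, [-6, 0, 0], 0]]'

```text
t: 11.4
tool_pos: [0.4592, 0.1776, 0.249]
tool_rot: [-0.001, -3.141, 0.0]
contact_force: [0.1, 0.4, 0.2]
opening: 0.0111
grip_force: 49.2
```

Emit:
step_arm --commands '[[0, [-1, 0, 0], 0], [0, [-2, 0, 0], 0], [0, [-3, 0, 0], 0], [0, [-3, 0, 0], 0]]'

```text
t: 11.9
tool_pos: [0.4623, 0.1777, 0.2491]
tool_rot: [-0.001, -3.142, -0.0]
contact_force: [-0.5, 0.3, -0.7]
opening: 0.0112
grip_force: 49.2
```

Emit:
step_arm --commands '[[0, [-1, 0, 0], 0], [0, [-2, 0, 0], 0], [0, [-2, 0, 0], 0]]'

```text
t: 12.28
tool_pos: [0.4642, 0.1777, 0.249]
tool_rot: [-0.001, -3.142, -0.0]
contact_force: [-0.1, 0.1, -0.1]
opening: 0.0115
grip_force: 49.1
```

Emit:
step_arm --commands '[[0, [-1, 0, 0], 0], [0, [-2, 0, 0], 0], [0, [-2, 0, 0], 0]]'

```text
t: 12.65
tool_pos: [0.4658, 0.1777, 0.2486]
tool_rot: [-0.001, -3.14, 0.0]
contact_force: [-3.6, 0.6, -0.9]
opening: 0.0112
grip_force: 49.1
```

Emit:
step_arm --commands '[[0, [-1, 0, 0], 0], [0, [-2, 0, 0], 0], [0, [-2, 0, 0], 0]]'

```text
t: 13.02
tool_pos: [0.4673, 0.1777, 0.2481]
tool_rot: [-0.001, -3.137, 0.0]
contact_force: [-5.4, 0.8, -0.4]
opening: 0.0115
grip_force: 49.0
```

Jaw contact at about 15 mm before home with a small side force, as expected.

Emit:
step_arm --commands '[[0, [-1, 0, 0], 0], [0, [-2, 0, 0], 0], [0, [-2, 0, 0], 0]]'

```text
t: 13.4
tool_pos: [0.4687, 0.1777, 0.2481]
tool_rot: [-0.0, -3.134, 0.001]
contact_force: [-9.5, 0.6, 3.4]
opening: 0.0111
grip_force: 49.5
```

Emit:
step_arm --commands '[[0, [-1, 0, 0], 0], [0, [-2, 0, 0], 0], [0, [-2, 0, 0], 0]]'

```text
t: 13.78
tool_pos: [0.4708, 0.1778, 0.248]
tool_rot: [-0.0, -3.135, 0.001]
contact_force: [-8.7, 0.7, 1.7]
opening: 0.011
grip_force: 49.4
```

Emit:
step_arm --commands '[[0, [-1, 0, 0], 0], [0, [-1, 0, 0], 0], [0, [-1, 0, 0], 0]]'

```text
t: 14.15
tool_pos: [0.4722, 0.1777, 0.2481]
tool_rot: [-0.001, -3.137, 0.0]
contact_force: [-6.6, 0.8, -0.1]
opening: 0.0112
grip_force: 49.2
```

Past the peak, and the force is falling.

Emit:
step_arm --commands '[[0, [-1, 0, 0], 0], [0, [-2, 0, 0], 0], [0, [-2, 0, 0], 0]]'

```text
t: 14.52
tool_pos: [0.4746, 0.1777, 0.2482]
tool_rot: [-0.001, -3.139, 0.0]
contact_force: [-3.6, 2.0, -3.4]
opening: 0.0111
grip_force: 48.9
```

Emit:
step_arm --commands '[[0, [-1, 0, 0], 0], [0, [-2, 0, 0], 0], [0, [-2, 0, 0], 0]]'

```text
t: 14.9
tool_pos: [0.4781, 0.1776, 0.2499]
tool_rot: [0.001, 3.138, 0.0]
contact_force: [1.8, 1.0, -3.0]
opening: 0.0113
grip_force: 48.9
```

Emit:
step_arm --commands '[[0, [-1, 0, 0], 0], [0, [-2, 0, 0], 0], [0, [-2, 0, 0], 0]]'

```text
t: 15.28
tool_pos: [0.4796, 0.1776, 0.2495]
tool_rot: [0.001, 3.14, 0.0]
contact_force: [0.5, 0.4, -0.5]
opening: 0.0111
grip_force: 49.0
```

Snapped over. Now seating against the back.

Emit:
step_arm --commands '[[0, [-1, 0, 0], 0], [0, [-2, 0, 0], 0], [0, [-2, 0, 0], 0]]'

```text
t: 15.65
tool_pos: [0.4812, 0.1776, 0.249]
tool_rot: [-0.001, -3.142, 0.0]
contact_force: [0.6, 1.0, -1.2]
opening: 0.0109
grip_force: 49.0
```

Emit:
step_arm --commands '[[0, [-1, 0, 0], 0], [0, [-2, 0, 0], 0], [0, [-2, 0, 0], 0]]'

```text
t: 16.02
tool_pos: [0.4828, 0.1776, 0.2488]
tool_rot: [-0.001, -3.139, 0.001]
contact_force: [-3.6, -0.1, 0.8]
opening: 0.0115
grip_force: 49.2
```

Emit:
step_arm --commands '[[0, [-1, 0, 0], 0], [0, [-1, 0, 0], 0], [0, [-1, 0, 0], 0]]'

```text
t: 16.4
tool_pos: [0.4833, 0.1776, 0.2485]
tool_rot: [-0.001, -3.137, 0.001]
contact_force: [-5.5, -0.5, 3.1]
opening: 0.0113
grip_force: 49.5
```

Emit:
step_arm --commands '[[0, [-1, 0, 0], 0], [0, [-1, 0, 0], 0], [0, [-1, 0, 0], 0]]'

```text
t: 16.77
tool_pos: [0.4838, 0.1777, 0.2483]
tool_rot: [-0.0, -3.135, 0.001]
contact_force: [-8.3, 0.4, 4.6]
opening: 0.0107
grip_force: 49.7
```

Emit:
step_arm --commands '[[0, [-1, 0, 0], 0], [0, [-1, 0, 0], 0], [0, [-1, 0, 0], 0]]'

```text
t: 17.15
tool_pos: [0.4844, 0.1777, 0.2482]
tool_rot: [-0.0, -3.132, 0.001]
contact_force: [-12.7, -1.0, 7.5]
opening: 0.0115
grip_force: 50.1
```

Firmly seated at about 13 N with only 0.5 mm of give per mm. Relaxing the push, opening and retreating up.

Emit:
step_arm --commands '[[0, [1, 0, 0], 0], [0, [2, 0, 0], 0], [0, [2, 0, 0], 0], [30, [2, 0, 0], 0], [45, [2, 0, 0], 0], [45, [2, 0, 0], 0], [45, [2, 0, 0], 0], [45, [2, 0, -20], 0], [45, [2, 0, -60], 0], [45, [2, 0, -100], 0], [45, [60, 0, -140], 0], [45, [100, 0, -160], 0]]'

```text
t: 18.65
tool_pos: [0.3854, 0.1776, 0.4111]
tool_rot: [0.002, 3.14, 0.001]
contact_force: [-0.4, 1.0, 0.7]
opening: 0.0384
grip_force: 0.0
```

Run:
```python
from h import *
o=monitor.get_obs();print(o["t"],o["tool_pos"],o["contact_force"],o["opening"])
b=eyes.get_image("scene")[:,:,::-1];a=eyes.get_image("top")[:,:,::-1];w=eyes.get_image("wrist")[:,:,::-1]
cv2.imwrite("pics/t5.png",a);cv2.imwrite("pics/s5.png",b)
cv2.imwrite("pics/c5.png",np.hstack([cv2.resize(a[190:280,105:185],None,fx=5,fy=5,interpolation=2),cv2.resize(b[180:270,300:380],None,fx=5,fy=5,interpolation=2)]))
```

```text
18.65 [0.3854 0.1776 0.4111] [-0.3968  0.9854  0.7487] 0.038438041454659774
```

View pics/c5.png

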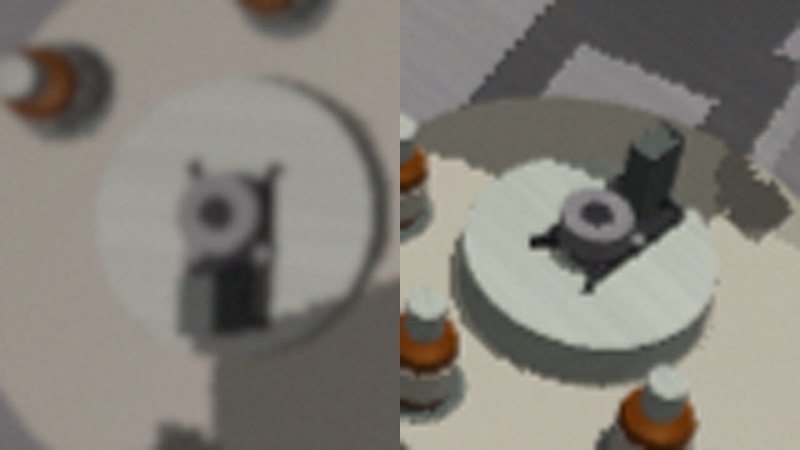

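The clip lies flat around the spindle. Its jaw tips are past the head at crop (195,165) and (277,168), and the vials are undisturbed. One numeric check of the seat before handing in.

Run:
```python
from h import *
T=eyes.camera_info("top");f=lambda x,y:(x/5+105-.4,y/5+190-.4)
t=(on(T,f(195,164),.067)+on(T,f(278,166),.067))/2
h=on(T,f(217,212),.0825);bk=on(T,f(268,330),.067);g=on(T,f(198,302),.103)
print("tip",t,"head",h,"tip-head",t-h,"back-head",bk-h,"grip-head",g-h)
```

```text
tip [0.5298 0.1758 0.067 ] head [0.5124 0.177  0.0825] tip-head [ 0.0174 -0.0012 -0.0155] back-head [-0.0402 -0.0158 -0.0155] grip-head [-0.0308 -0.0017  0.0205]
```

The tips are 17.4 mm ahead of the axis (nominal 18), the back edge is at -40.2 (-40) and the grip at -30.8 (-32), so the clip is home.

```bash
python3 -c "
from station import finish_job
print(finish_job())"
```

```text
the job is handed in; nothing more can be done
None
```

The clip is snapped home round the spindle, lying flat and released, with the vials undisturbed in the final pictures and the bottle kept clear of; the job is handed in, though no verdict came back.

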